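Load the sample mill and hold it running

TASK

The steel grinding cup (the one with two lugs at its foot) has its lid not quite on: while it stands on the bench, press the lid straight down until it is fully home. Then set the cup upright into the collar of the sample mill with its lugs in the two slots, push it down against the spring, and twist it clockwise (seen from above) a quarter turn to the stop, against the return spring. The mill runs only while the cup is held there, so finish while still gripping it against the stop, and leave the other things on the bench where they are.

Things in the scene. Friction and masses are not known exactly. Their poses are not given: they have to be found in the camera images.
- cup: Steel grinding cup, upright, closed and solid, 0.2-0.45 kg. Origin: centre of underside, z up. Neck 47 mm in diameter up to 18 mm above the underside, a flat shoulder there, then a straight round body 54 mm in diameter, 18 to 80 mm up (grip it here, any yaw), then the lid. Two opposite bayonet lugs on the neck along its +y and -y axes.
- lug (a point): Outer end of the cup's +y lug, 32.5 mm from the axis, 6 mm above the underside. Both lugs are alike: 10 mm wide, 6 mm thick (3 to 9 mm above the underside), 65 mm over both, so half a turn gives the same fit.
- lid (a joint): How far the push-on lid stands proud of its seat on the cup, in m: 0 = fully home, at most 0.008; it starts 4 to 7 mm proud with its black seal showing. It slides only up and down; about 6 N moves it down, and it stays where it is left.
- lid_top (a point): Centre of the lid's top, on the cup's axis: 93 mm above the cup's underside when the lid is home. The lid is a white plastic disc, 52 mm in diameter and 9 mm thick, with a rib 8 mm wide, 36 mm long and 4 mm high across its middle, in line with the lugs; the point is on top of the rib.
- mill: Sample mill: round white motor base fixed to the bench, 130 mm in diameter, 100 mm high. Origin: centre of its underside; z up is the collar's axis. A grey control block, 60 mm high, stands out on its -x side to 83 mm from the axis (its knob to 100 mm). On top an aluminium collar, a flat ring 88 mm in diameter with a throat and two lug slots.
- collar (a point): Centre of the mill's throat (50 mm in diameter) at the collar's flat top, 100 mm above the bench; axes as the mill's. The lip round the throat is 6 mm thick, with a chamber below. Pushed in until its shoulder meets the collar, the cup has its underside 18 mm below this point; the lugs pass under the lip once it is 15 mm below.
- slot (a point): Outer end of the slot on the mill's +y side, 35.5 mm from the axis, at the collar's top; the other is opposite, on -y. Slots are 15 mm wide, each with a short black mark outside it. The cup goes in with its y axis along the mill's y axis, either way round, then turns 1.5 rad clockwise seen from above to a hard stop; anticlockwise is blocked.
- drive_hub (a joint): How far the sprung drive hub in the middle of the throat is pushed down, in m: 0 at rest, when its top is 8 mm below the collar's top; 0.010 with the cup's shoulder on the collar. It pushes the cup up with 5 N at rest, 8.5 N at 0.010.
- interlock (a joint): Angle in rad of the sprung ring in the mill's chamber that the lugs push round: 0 at rest, growing clockwise, 1.37 at the hard stop. It moves once the cup has turned about 0.13 rad. Its spring pushes back with 0.15 N m at rest, 0.36 N m at the stop, and turns the cup back if it is let go.
- steel_beaker: Bystander: open plain steel beaker without lugs or lid, 56 mm in diameter, 78 mm high. Origin: centre of its underside.
- sample_jar: Bystander: white plastic screw-cap jar, 54 mm in diameter, 68 mm high. Origin: centre of its underside.
- glass_beaker: Bystander: glass beaker, 72 mm in diameter, 90 mm high. Origin: centre of its underside.
- amber_bottle: Bystander: amber glass bottle with black cap, 66 mm in diameter, 135 mm high. Origin: centre of its underside.
- brush: Bystander: flat cleaning brush lying on the bench, 170 mm long along its x axis, 42 mm wide, 20 mm high. Origin: under its middle.
- flat_spatula: Bystander: flat steel spatula lying on the bench, about 190 mm long along its x axis, 20 mm wide, 5 mm high. Origin: about its middle, on the bench.
- sample_tray: Bystander: low wooden tray with brown sample discs, fixed, 150 by 120 mm, 22 mm high. Origin: centre of its underside.

How it is judged:
By the outcome, as a careful person would: the job done as asked, in the order asked, and still so for the second after the job is handed in, while the arm keeps its last pose, push and grip.
It also fails if it takes over 58 s, if anything falls off the work surface, if the arm or the gripper's body presses on something with over 40 N, if the wrist force passes 120 N, or if a joint passes its speed limit or range.

ROBOT

A 6-joint arm with a two-finger parallel gripper is mounted at the origin on the work surface. World frame = base frame: x ahead of the robot, y to its left, z up, the work surface at z = 0. Lengths are in m, angles in rad, forces in N, time in s.
With the tool pointing down it reaches from about 0.35 to 0.975 m from the base axis. Payload 4.9 kg.
Tool frame: the origin (TCP) lies on the centre line of the jaws, within the pads' length; the fingertips stand 19 mm ahead of it and the grasp point (between the pads) is the TCP (r.finger_overhang is the distance from the TCP to the fingertips, in m); x points along the fingers, z is the direction in which the jaws open and shut, and the axes are right-handed (so a half turn about x gives the same grasp; the last joint's range is limited). The gripper opens to 85 mm and grips with 20 to 120 N. Pads are 22 mm wide; open, the fingers measure 114 mm over their backs; the gripper's body (76 mm by 85 mm) begins 54 mm behind the grasp point. The pads swing forward as they close: fully open they stand 13 mm farther back than shut.
Start: joints at [1.051, 0.053, 1.613, -0, 1.476, -0.119], TCP at [0.244, 0.575, 0.25] pointing down, gripper open.
Joint ranges: [-3.01, 3.01], [-1.01, 2.22], [0.06, 2.58], [-1.02, 4.17], [0.09, 2.62], [-3.14, 3.14]. Speed limits (rad/s): [2.57, 2.57, 3.14, 3.14, 3.14, 3.14].

INTERFACE

Orientations are given as a unit quaternion [w, x, y, z].
In Python, from bench import r gives the robot as it stands.
- The arm moves only by the tool jog_arm, never from a script. Its arguments are lists of equal length, an entry for each row: "turn": the turn, a rotation vector about the world's x, y, z in degrees, a list of three; "translation": the shift along the world's x, y, z in m, a list of three; "jaw": the closure, from -1 (fully open) to 1 (shut). A call has 1 to 20 rows; each row is the pose to reach, as a shift and turn from the pose commanded when the call began; what a row does not reach only later rows make up. A row lasts 1/10 s, in which the tool goes at most 50 mm and 8.59 degrees, less where a joint would pass 70% of its speed; a pose out of reach is approached as far as the arm can. A call with a gripper value outside its range is refused whole. The fingers move at their own pace and stop on an object; "force" is the grip in N (left out, the last holds). Time passes only in rows, so rows that repeat a pose let the fingers close. It gives the time, the measured TCP pose, the force and the opening at its end, in the units of the state.
- r.read_state(): the state, without advancing time (a new reading comes with each control period).
- r.snapshot(name): name is "side" or "top"; returns a dict with "img" (384x512x3 uint8, red, green, blue), "camera_matrix" (3x3 intrinsics, pixels), "view" (4x4, takes a point from world to camera coordinates). Camera axes: x right, y down, z forward; pixel columns grow to the right and rows downward; lengths in m; the calibration is good to about 2 mm. A picture is of the moment at which its call begins. There is no depth.
- r.hand_in(): hands the job in, once; it reports no verdict.
The state is a dict: "clock": time; "joints": joint angles; "joint_velocities": joint speeds; "joint_efforts": joint torques, N m; "tcp_pos": TCP position; "tcp_rot": TCP orientation; "ft_force": force on the tool from outside, world axes, zero at the start; "wrist_torque": the same for the moment, N m; "grip_width": finger opening in m.
Only numpy, scipy, OpenCV 4.12 (cv2) and the standard library are available. Lean on these libraries where they do the work, as an engineer would, in place of code of your own. Each camera call takes 0.05 s, during which the arm holds its last target. There are 200 camera calls.

## Working session

There is one attempt and no reset: what is moved stays moved. The work goes in short steps, Python scripts to look and compute and a tool call to move; the robot and the scene stay as the last step left them, time stands still between calls to the robot, and variables do not carry over. Pictures are saved under pics/ and viewed, about 8 in all and at most 12, crops included, and the job is handed in when it is done.

Besides the shell and the picture viewer there is one more tool, called after "Emit:" in YAML: its name, and indented under it one key for each argument. jog_arm: Moves the arm, as the interface text tells. Its arguments: {"type":"object","properties":{"turn":{"type":"array","items":{"type":"array","items":{"type":"number"}}},"translation":{"type":"array","items":{"type":"array","items":{"type":"number"}}},"jaw":{"type":"array","items":{"type":"number"}},"force":{"type":"number"}},"required":["turn","translation","jaw"]}

```bash
mkdir -p pics; ls; cat > h.py <<'E'
import numpy as np, cv2
from bench import r
def snap(n,f):
    s=r.snapshot(n); cv2.imwrite(f'pics/{f}.png',cv2.cvtColor(s['img'],cv2.COLOR_RGB2BGR)); np.savez(f'pics/{f}.npz',**s); return s
def ray(s,uv,z):
    K,V=s['camera_matrix'],s['view']; R,t=V[:3,:3],V[:3,3]; c=-R.T@t
    d=R.T@np.linalg.inv(K)@np.array([uv[0],uv[1],1.]); return c+d*(z-c[2])/d[2]
def proj(s,p):
    q=s['view'][:3,:3]@np.array(p)+s['view'][:3,3]; q=s['camera_matrix']@q; return q[:2]/q[2]
E
python3 - <<'E'
from h import *
for n in('top','side'):
    s=snap(n,n+'0'); print(n,s['camera_matrix'].round(1).tolist(),s['view'].round(3).tolist())
a=cv2.imread('pics/top0.png');b=cv2.imread('pics/side0.png')
print(r.read_state())
E
```

```text
pics
top [[401.3, 0.0, 253.9], [0.0, 401.3, 196.9], [0.0, 0.0, 1.0]] [[0.095, -0.995, -0.0, -0.12], [-0.972, -0.093, -0.217, 0.597], [0.216, 0.021, -0.976, 0.969], [0.0, 0.0, 0.0, 1.0]]
side [[497.1, 0.0, 263.3], [0.0, 497.1, 194.4], [0.0, 0.0, 1.0]] [[0.987, -0.157, 0.021, -0.621], [-0.09, -0.668, -0.739, 0.076], [0.13, 0.727, -0.674, 1.278], [0.0, 0.0, 0.0, 1.0]]
{'clock': 0.1, 'joints': array([ 1.05099049e+00,  5.33254913e-02,  1.61419502e+00,  7.95261178e-06,
        1.47599414e+00, -1.18994446e-01]), 'joint_velocities': array([-0.00114626, -0.00171716, -0.00369194, -0.00046174,  0.00086243,
        0.00033937]), 'joint_efforts': array([ 6.80890153e-04, -3.94903779e+01, -3.71364999e+01, -5.47167474e-05,
        3.90527493e-03,  1.28844792e-05]), 'tcp_pos': array([0.24357682, 0.57499397, 0.24914154]), 'tcp_rot': array([ 0.58891796, -0.3907619 ,  0.59013462,  0.39015626]), 'ft_force': array([1.12075251, 0.74730855, 0.26354362]), 'wrist_torque': array([ 0.02541092,  0.00285398, -0.04039306]), 'grip_width': 0.08586833446196364}
```

View pics/top0.png

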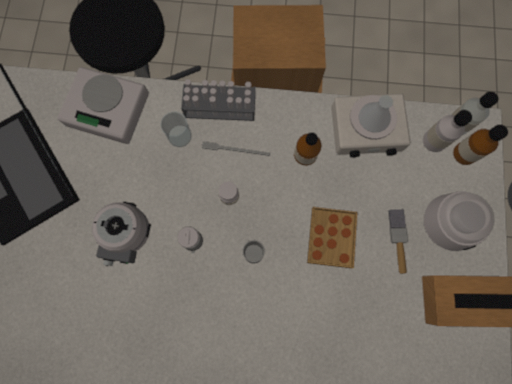

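View pics/side0.png

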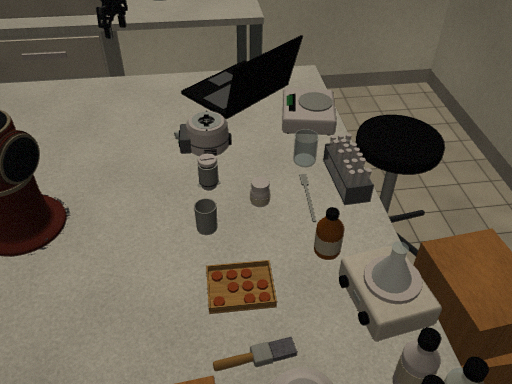

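Both views show the scene: mill at top (120,228)/side (207,130), cup at top (190,238)/side (207,170), jar at top (229,193), and steel beaker at top (254,252). The arm is out of view. Next I'll zoom in on the cup and mill.

```bash
python3 - <<'E'
from h import *
a=cv2.imread('pics/top0.png')[180:280,80:220];b=cv2.imread('pics/side0.png')[95:195,165:305]
f=lambda i:cv2.convertScaleAbs(cv2.resize(i,None,fx=5.7,fy=5.7,interpolation=cv2.INTER_CUBIC),alpha=1.5)
cv2.imwrite('pics/ta.png',f(a));cv2.imwrite('pics/sb.png',f(b))
E
```

```text
(no output)
```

View pics/ta.png

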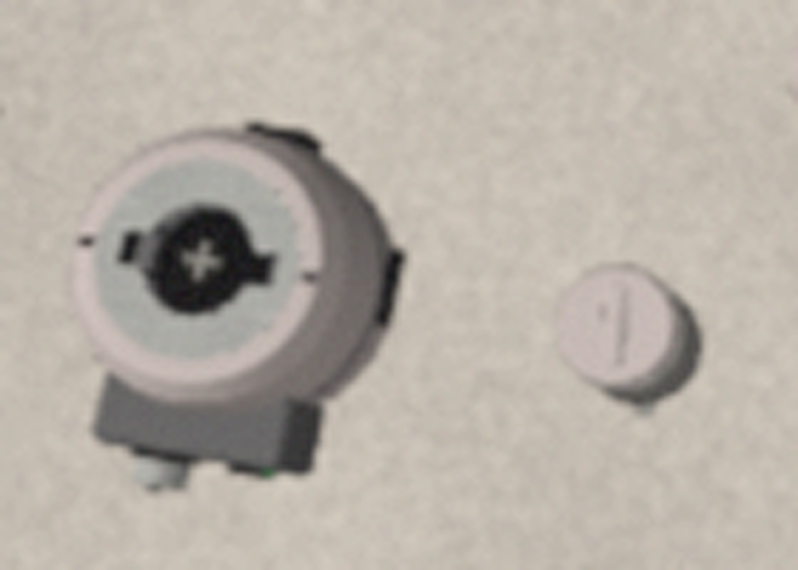

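View pics/sb.png

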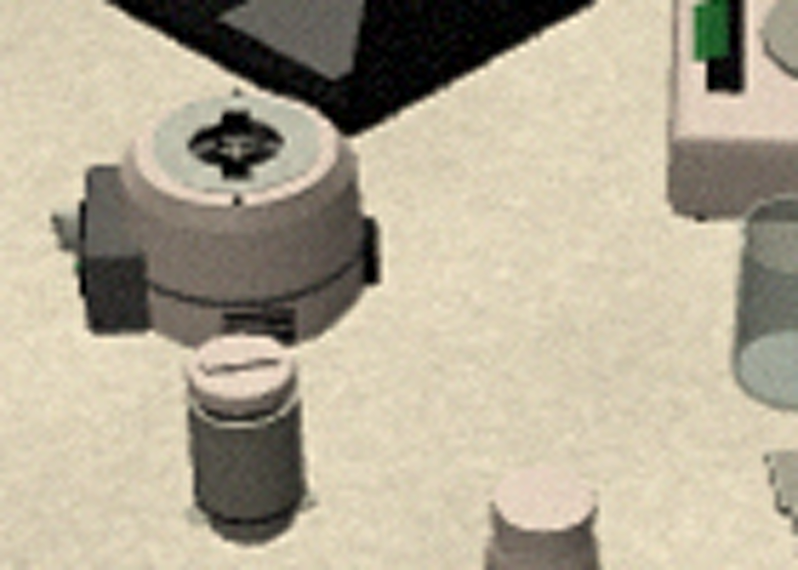

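The crops show the mill's marks at crop (85,240) and (310,276), that is full (95,222) and (134.5,228.5), and the slots between them. The cup has its rib, lugs and black seal. I'll average frames to cut noise, then measure.

```bash
cat > m.py <<'E'
from h import *
def avg(n,k=8):
    s=r.snapshot(n); im=s['img'].astype(float)
    for _ in range(k-1): im+=r.snapshot(n)['img']
    s['img']=im/k; return s
E
python3 - <<'E'
from m import *
out={}
for n in('top','side'):
    s=avg(n); np.savez(f'pics/avg_{n}.npz',**s)
    im=s['img']; lab=cv2.cvtColor((im/255).astype(np.float32),cv2.COLOR_RGB2LAB)
    pts={'top':dict(bench=(165,235),lid=(186,235),collar=(104,236),rim=(118,247),thr=(113,231),body=(201,243)),
         'side':dict(bench=(240,170),lid=(202,163),collar=(195,123),rim=(192,126),body=(207,178),seal=(207,168.5),milb=(207,142))}[n]
    for k,(u,v) in pts.items(): print(n,k,lab[int(v)-1:int(v)+2,int(u)-1:int(u)+2].mean((0,1)).round(1))
    (x,y,w,h)={'top':(80,180,140,100),'side':(165,95,140,100)}[n]
    c=lab[y:y+h,x:x+w]
    o=[np.clip((c[...,i]-lo)/(hi-lo)*255,0,255).astype(np.uint8) for i,lo,hi in((1,-5,8),(2,-3,14))]
    out[n]=np.hstack([cv2.resize(i,None,fx=2.8,fy=2.8) for i in o])
cv2.imwrite('pics/ab.png',np.vstack(list(out.values())))
E
```

```text
top bench [53.6  0.6  4.8]
top lid [50.5  2.6  2.9]
top collar [47.5 -0.6  1.9]
top rim [42.1  2.2  2.5]
top thr [ 6.3  0.3 -0.5]
top body [28.3  0.1  2.2]
side bench [58.4 -0.4 10.5]
side lid [51.6  1.9  7.6]
side collar [51.  -1.9  6.5]
side rim [55.1  2.2  8. ]
side body [21.5 -0.5  4.2]
side seal [26.5  0.2  4.8]
side milb [30.1  1.3  5. ]
```

View pics/ab.png

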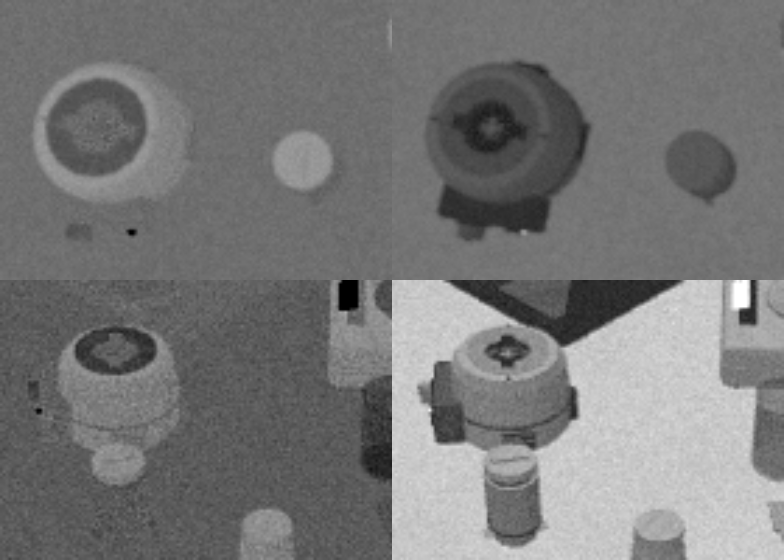

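The Lab a channel separates the lid and the collar cleanly in both views. I'll measure with it.

```bash
cat > meas.py <<'E'
from m import *
U=6
def prep(s):
    im=s['img']
    lab=cv2.cvtColor((im/255).astype(np.float32),cv2.COLOR_RGB2LAB)
    return lab
def crop(ch,x,y,w,h,blur=0):
    if blur: ch=cv2.GaussianBlur(ch,(0,0),blur)
    return cv2.resize(ch[y:y+h,x:x+w],None,fx=U,fy=U,interpolation=cv2.INTER_CUBIC)
def tofull(p,x,y): return np.array([(p[0]+.5)/U-.5+x,(p[1]+.5)/U-.5+y])
def blob(mask,x,y,seed=None):
    n,l,st,c=cv2.connectedComponentsWithStats(mask.astype(np.uint8))
    i=1+np.argmax(st[1:,4]); m=(l==i).astype(np.uint8)
    cs,_=cv2.findContours(m,cv2.RETR_EXTERNAL,cv2.CHAIN_APPROX_NONE); k=max(cs,key=cv2.contourArea)
    M=cv2.moments(k); hull=cv2.convexHull(k); e=cv2.fitEllipse(hull)
    return tofull((M['m10']/M['m00'],M['m01']/M['m00']),x,y),tofull(e[0],x,y),np.array(e[1])/U,e[2]
def tri(s1,p1,s2,p2):
    P=[s['camera_matrix']@s['view'][:3] for s in(s1,s2)]
    X=cv2.triangulatePoints(P[0],P[1],np.array(p1,float).reshape(2,1),np.array(p2,float).reshape(2,1))[:,0]
    X=X[:3]/X[3]; return X,[np.round(proj(s,X)-p,2) for s,p in((s1,p1),(s2,p2))]
E
python3 - <<'E'
from meas import *
S={n:dict(np.load(f'pics/avg_{n}.npz')) for n in('top','side')}
lid={};col={};mk={}
for n,s in S.items():
    lab=prep(s)
    b=dict(top=(170,218,40,40),side=(190,146,32,25))[n]
    t=dict(top=1.6,side=.8)[n]
    a=crop(lab[...,1],*b,.6)>t
    if n=='side': a[:int(.15*len(a))]=0
    c,e,ax,an=blob(a,*b[:2]); lid[n]=c; print(n,'lid',c,e,ax,an,ray(s,c,.090))
    b=dict(top=(92,202,42,52),side=(185,108,45,26))[n]
    a=crop(lab[...,1],*b,.6)<dict(top=.8,side=.2)[n]
    a2=a.copy()
    # interior region: component touching the centre after closing
    cx=dict(top=(115,226),side=(206.5,120))[n]
    q=a.astype(np.uint8); n_,l,_,_=cv2.connectedComponentsWithStats(q)
    i,j=int((cx[1]-b[1])*U),int((cx[0]-b[0])*U)
    k=np.bincount(l[i-60:i+60,j-60:j+60].ravel(),minlength=n_); k[0]=0
    c,e,ax,an=blob(l==k.argmax(),*b[:2]); col[n]=e; print(n,'collar',c,e,ax,an,ray(s,e,.1))
    # marks: dark blobs
    for w in dict(top=((91,217,9,10),(129,223,9,10)),side=((202,108,10,6),(202,126,10,8)))[n]:
        L=s['img'][w[1]:w[1]+w[3],w[0]:w[0]+w[2]].mean(2); d=np.clip(np.median(L)-L-.25*(np.median(L)-L.min()),0,None)
        yy,xx=np.mgrid[:w[3],:w[2]]; p=np.array([(d*xx).sum()/d.sum()+w[0],(d*yy).sum()/d.sum()+w[1]])
        print(n,'mark',p.round(2),ray(s,p,.1)); print(L.astype(int) if n=='side' else '')
for nm,d in(('lid',lid),('collar',col)): print(nm,tri(S['top'],d['top'],S['side'],d['side']))
E
```

```text
top lid [187.51270764 236.76283354] [187.54861705 236.76150258] [20.64042155 21.28507106] 73.09319305419922 [0.48509871 0.08986982 0.09      ]
top collar [114.04654145 225.08685233] [114.08508555 225.11196645] [34.07606761 36.47093964] 57.01426315307617 [0.49539448 0.27116461 0.1       ]
top mark [ 94.79 221.81] [0.4989787  0.31977269 0.1       ]

top mark [135.92 228.28] [0.49272624 0.21660432 0.1       ]

side lid [204.70064655 157.92472861] [203.15891647 157.36830648] [17.94478226 28.33379364] 112.20986938476562 [0.4808867  0.09733616 0.09      ]
side collar [202.60337499 117.33235408] [199.53819148 116.79160055] [24.43762207 42.58533732] 94.59123992919922 [0.47933377 0.28375603 0.1       ]
side mark [209.61 108.65] [0.5124155  0.32428448 0.1       ]
[[138 139 142 136  97  47  20   1   1   3]
 [137 138 139 139 142 139  98  44   8   1]
 [133 136 137 129 102 136 142 134  66  35]
 [134 132 130 114  68 101 130 137 139 138]
 [117 119 121 123 124 124 122 125 122 128]
 [119 119 123 123 124 123 121 122 121 123]]
side mark [207.18 129.92] [0.49678422 0.21348426 0.1       ]
[[126 116  71  79  68  69  80 100 123 122]
 [125 123 124 126 126 127 123 121 123 115]
 [106 107 111 111 108 122 121 111 107 113]
 [137 138 140 127  61 108 142 139 136 135]
 [132 134 137 120  25  82 138 130 118 106]
 [ 81  81  83  85  86  84  79  75  72  73]
 [ 83  86  85  85  84  82  81  80  78  76]
 [ 87  84  85  86  84  83  80  80  76  77]]
lid (array([0.48210091, 0.08835296, 0.09729236]), [array([-0.03,  0.92]), array([ 0.53, -0.12])])
collar (array([0.48476171, 0.2648407 , 0.11368682]), [array([-0.09,  3.75]), array([ 1.96, -0.49])])
```

```bash
python3 - <<'E'
from meas import *
S={n:dict(np.load(f'pics/avg_{n}.npz')) for n in('top','side')}
def mark(n,w):
    s=S[n];L=s['img'][w[1]:w[1]+w[3],w[0]:w[0]+w[2]].mean(2)
    m=np.median(L,axis=1 if n=='side' else 0,keepdims=True); d=np.clip(m-L-12,0,None)
    yy,xx=np.mgrid[:w[3],:w[2]]; p=np.array([(d*xx).sum()/d.sum()+w[0],(d*yy).sum()/d.sum()+w[1]])
    X=ray(s,p,.1); print(n,'mark',p.round(2),X.round(4)); print(d.astype(int)); return X
for n,ws in(('top',((93,219,5,7),(131,225,6,7))),('side',((204,110,5,2),(204,128,6,3)))):
    a,b=[mark(n,w) for w in ws]; d=a-b
    print(n,'mid',((a+b)/2).round(4),'dist',np.hypot(*d[:2]),'ydir yaw of mill',np.degrees(np.arctan2(d[1],d[0]))-90)
lab=prep(S['side']); b=(192,150,30,30)
m=(crop(lab[...,0],*b)>37)&(crop(lab[...,1],*b,.6)>.9)
m=cv2.morphologyEx(m.astype(np.uint8),cv2.MORPH_CLOSE,np.ones((13,13)))
m=cv2.morphologyEx(m,cv2.MORPH_OPEN,np.ones((25,25)))
c,e,ax,an=blob(m,*b[:2]); print('lid side',c,e,ax,an,ray(S['side'],c,.09))
print(tri(S['top'],[187.51,236.76],S['side'],c))
# side collar: greenish & bright
b=(185,106,45,28); A=crop(lab[...,1],*b,.7); L=crop(lab[...,0],*b)
m=((A<.1)|(L<35)).astype(np.uint8)
# radial scan from centre
cen=(206.2,120.3); pts=[]
for th in np.radians(np.arange(0,360,6)):
    if abs(np.cos(th))<.3: continue
    for q in np.arange(14,26,.1):
        u=cen[0]+q*np.cos(th);v=cen[1]+q*.62*np.sin(th)
        j,i=int((u-b[0]+.5)*U),int((v-b[1]+.5)*U)
        if A[i,j]>.2: pts.append((u,v));break
P=np.array(pts,np.float32); e=cv2.fitEllipse(P); print('side collar',e,ray(S['side'],e[0],.1))
vis=cv2.resize(S['side']['img'][b[1]:b[1]+75,b[0]:b[0]+45].astype(np.uint8)[...,::-1],None,fx=8,fy=8,interpolation=cv2.INTER_CUBIC)
for u,v in P: cv2.circle(vis,(int((u-b[0]+.5)*8),int((v-b[1]+.5)*8)),2,(0,0,255),-1)
cv2.circle(vis,tuple(int((x-o+.5)*8) for x,o in zip(c,b)),3,(0,255,0),-1)
t=cv2.resize(S['top']['img'][222:258,172:208].astype(np.uint8)[...,::-1],None,fx=12,fy=12,interpolation=cv2.INTER_CUBIC)
h=max(vis.shape[0],t.shape[0]); pad=lambda i:cv2.copyMakeBorder(i,0,h-i.shape[0],0,0,cv2.BORDER_CONSTANT)
cv2.imwrite('pics/chk.png',np.hstack([pad(vis),pad(t)])*1)
E
```

```text
top mark [ 94.69 221.84] [0.4989 0.32   0.1   ]
[[ 0  0  0  0  0]
 [ 0  0  0  0  0]
 [ 0 15 25  4  0]
 [ 8 42 60 17  0]
 [ 0  4 10  0  0]
 [ 0  0  0  0  0]
 [ 0  0  0  0  0]]
top mark [133.7  228.24] [0.4923 0.222  0.1   ]
[[ 0  0  0  0  0  0]
 [ 0  0  0  0  0  0]
 [ 0  0  3  0  0  0]
 [ 0  0 27 32  8  0]
 [ 0  0  9 16  1  0]
 [ 0  0  0  0  0  0]
 [ 0  0  0  0  0  0]]
top mid [0.4956 0.271  0.1   ] dist 0.0981920647979098 ydir yaw of mill -3.8484311142904772
side mark [206.01 110.62] [0.5008 0.3147 0.1   ]
[[ 0  0 21  0  0]
 [ 0  0 34  0  0]]
side mark [206.23 129.62] [0.4942 0.2153 0.1   ]
[[ 0  0  0  0  0  0]
 [ 0  0 59 12  0  0]
 [ 0  0 88 30  0  0]]
side mid [0.4975 0.265  0.1   ] dist 0.09967028617588682 ydir yaw of mill -3.800472460060746
lid side [206.44388286 158.8296625 ] [206.38369242 158.72840563] [11.91992569 19.52351252] 86.96514892578125 [0.48527656 0.09277156 0.09      ]
(array([0.48504345, 0.08943825, 0.09259745]), [array([ 0.  , -0.09]), array([-0.05,  0.01])])
side collar ((205.9099884033203, 119.738037109375), (18.409236907958984, 29.65359115600586), 89.1509017944336) [0.49694673 0.2658511  0.1       ]
```

View pics/chk.png

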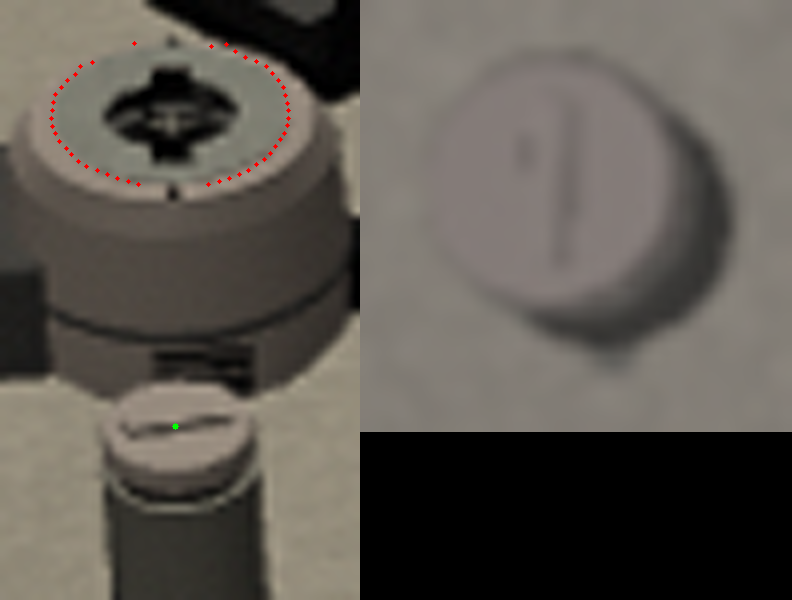

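The overlay shows the collar edge fit following the ring, and the rib as a dark line in the top crop from (576,105) to (562,265). Lug tips are at about top px (192.3,251.5) and side px (199,185) and (219.5,183). Next: lug yaw and tool orientation.

```bash
python3 - <<'E'
from meas import *
from scipy.spatial.transform import Rotation as R
S={n:dict(np.load(f'pics/avg_{n}.npz')) for n in('top','side')}
T,D=S['top'],S['side']
C=ray(T,[187.51,236.76],.090);C2=ray(T,[187.51,236.76],.0945);print('cup',C,C2)
p=ray(T,[192.3,251.5],.006);d=p-C;print('top lug',p,np.hypot(*d[:2]),np.degrees(np.arctan2(d[1],d[0])))
f=lambda u,v:(172+u/12-.5,222+v/12-.5)
a,b=ray(T,f(576,105),.093),ray(T,f(562,265),.093);d=a-b;print('rib',a,b,np.degrees(np.arctan2(d[1],d[0])))
a,b=ray(D,[199.2,184.8],.006),ray(D,[219.4,182.7],.006);d=b-a;print('side lugs',a,b,(a+b)/2,np.hypot(*d[:2]),np.degrees(np.arctan2(d[1],d[0])))
q=r.read_state()['tcp_rot'];M=R.from_quat(np.r_[q[1:],q[0]]).as_matrix();print(M.round(3),np.degrees(np.arctan2(M[1,2],M[0,2])))
L=cv2.cvtColor(T['img'].astype(np.uint8),cv2.COLOR_RGB2GRAY)
print(L[248:255,186:198]); L=cv2.cvtColor(D['img'].astype(np.uint8),cv2.COLOR_RGB2GRAY);print(L[178:192,194:224])
for nm,uv,z in(('jar',(229,190),.068),('stb',(254,247),.078)): print(nm,ray(T,uv,z))
E
```

```text
cup [0.48510501 0.08987737 0.09      ] [0.48463627 0.08908145 0.0945    ]
top lug [0.45620336 0.08697548 0.006     ] 0.029046973221982714 -174.26640476953318
rib [0.50821367 0.01298855 0.093     ] [0.47534742 0.01210904 0.093     ] 1.5328867240231934
side lugs [0.45975489 0.08506615 0.006     ] [0.51664823 0.0865165  0.006     ] [0.48820156 0.08579132 0.006     ] 0.056911816987936445 1.4602891823234059
[[ 0.    -0.921  0.39 ]
 [ 0.     0.39   0.921]
 [-1.    -0.     0.   ]] 67.03569502170015
[[ 82  72  71  72  72  69  67  63  58  56  57  58]
 [104  81  64  60  58  55  56  56  56  59  75  98]
 [123 115 100  90  76  61  58  63  70  92 112 123]
 [127 128 123 118 110  95  87  88  97 116 128 128]
 [125 127 128 127 122 111 102 100 110 123 128 128]
 [126 128 127 125 123 121 120 118 121 126 128 128]
 [127 127 125 124 125 128 130 128 127 126 125 127]]
[[137 141 138 143 130  43  49  54  52  54  52  50  51  51  50  49  48  49
   46  43  39  38  35  47 100 147 140 140 142 142]
 [141 137 137 142 129  45  51  52  53  51  53  51  52  51  52  50  49  46
   45  42  40  39  34  36  80 149 146 141 141 
[... 886 characters left out ...]
144 143 141 133 128 133 126  54  52  51  50  41  42  43  43  49  47
   45  39  37  69 128 146 139 138 137 140 142 143]
 [137 141 141 139 138 141 140 138 115  74  48  48  48  50  51  47  44  45
   40  48  77 132 148 143 140 141 142 144 144 145]
 [135 138 137 137 140 140 138 141 147 134  73  61  55  49  48  51  49  49
   67 112 153 150 143 143 142 142 139 141 141 138]
 [139 140 139 139 140 140 142 142 142 144 149 146 117  91  79  96  95 108
  144 142 141 138 137 138 138 142 140 142 141 139]
 [140 141 140 136 138 138 136 135 136 141 147 146 145 142 145 147 150 144
  138 136 135 134 137 139 140 140 137 139 141 138]]
jar [0.6176503  0.00290044 0.068     ]
stb [ 0.47674651 -0.07538518  0.078     ]
```

Emit:
jog_arm:
  turn:
    - [0, 0, 23]
    - [0, 0, 23]
    - [0, 0, 23]
    - [0, 0, 23]
    - [0, 0, 23]
    - [0, 0, 23]
    - [0, 0, 23]
    - [0, 0, 23]
    - [0, 0, 23]
    - [0, 0, 23]
    - [0, 0, 23]
    - [0, 0, 23]
    - [0, 0, 23]
    - [0, 0, 23]
    - [0, 0, 23]
    - [0, 0, 23]
    - [0, 0, 23]
    - [0, 0, 23]
  translation:
    - [0.02, -0.04, 0]
    - [0.04, -0.08, 0]
    - [0.06, -0.12, 0]
    - [0.08, -0.16, 0]
    - [0.1, -0.2, 0]
    - [0.12, -0.24, 0]
    - [0.14, -0.28, 0]
    - [0.16, -0.32, 0]
    - [0.18, -0.36, 0]
    - [0.2, -0.4, 0]
    - [0.22, -0.44, 0]
    - [0.241, -0.486, 0]
    - [0.241, -0.486, 0]
    - [0.241, -0.486, -0.04]
    - [0.241, -0.486, -0.08]
    - [0.241, -0.486, -0.115]
    - [0.241, -0.486, -0.115]
    - [0.241, -0.486, -0.115]
  jaw: [1, 1, 1, 1, 1, 1, 1, 1, 1, 1, 1, 1, 1, 1, 1, 1, 1, 1]
  force: 30

```text
clock: 2.7
tcp_pos: [0.4846, 0.09, 0.1356]
tcp_rot: [0.5, -0.5, 0.5, 0.501]
ft_force: [0.8, -0.3, 0.3]
grip_width: -0.0004
```

```bash
python3 - <<'E'
from meas import *
S={n:dict(np.load(f'pics/avg_{n}.npz')) for n in('top','side')}
f=lambda u,v:(172+u/12-.5,222+v/12-.5)
a,b=ray(S['top'],f(216,105),.096),ray(S['top'],f(202,265),.096);d=a-b;print('rib top',a,b,np.degrees(np.arctan2(d[1],d[0])))
g=lambda u,v:(185+u/8-.5,106+v/8-.5)
a,b=ray(S['side'],g(228,418),.096),ray(S['side'],g(122,434),.096);d=a-b;print('rib side',a,b,np.degrees(np.arctan2(d[1],d[0])))
E
```

```text
rib top [0.50084255 0.08604413 0.096     ] [0.46812626 0.08463866 0.096     ] 2.459861252422478
rib side [0.50288501 0.08753343 0.096     ] [0.46700261 0.0834971  0.096     ] 6.41809950355038
```

Emit:
jog_arm:
  turn:
    - [0, 0, 0]
    - [0, 0, 0]
    - [0, 0, 0]
    - [0, 0, 0]
    - [0, 0, 0]
    - [0, 0, 0]
    - [0, 0, 0]
    - [0, 0, 0]
  translation:
    - [0, 0, -0.008]
    - [0, 0, -0.012]
    - [0, 0, -0.014]
    - [0, 0, -0.016]
    - [0, 0, -0.018]
    - [0, 0, -0.019]
    - [0, 0, -0.02]
    - [0, 0, -0.02]
  jaw: [1, 1, 1, 1, 1, 1, 1, 1]

```text
clock: 3.5
tcp_pos: [0.4855, 0.0895, 0.1165]
tcp_rot: [-0.5, 0.5, -0.5, -0.5]
ft_force: [-0.9, 0.3, 5.2]
grip_width: 0.0001
```

Emit:
jog_arm:
  turn:
    - [0, 0, 0]
    - [0, 0, 0]
    - [0, 0, 0]
    - [0, 0, 0]
    - [0, 0, 0]
  translation:
    - [0, 0, -0.001]
    - [0, 0, -0.002]
    - [0, 0, -0.003]
    - [0, 0, -0.0035]
    - [0, 0, -0.0035]
  jaw: [1, 1, 1, 1, 1]

```text
clock: 4.0
tcp_pos: [0.4855, 0.0895, 0.1131]
tcp_rot: [-0.5, 0.5, -0.499, -0.5]
ft_force: [-2.0, 0.4, 5.0]
grip_width: 0.0002
```

Emit:
jog_arm:
  turn:
    - [0, 0, 0]
    - [0, 0, 0]
    - [0, 0, 0]
    - [0, 0, 0]
    - [0, 0, 0]
  translation:
    - [0, 0, -0.001]
    - [0, 0, -0.0015]
    - [0, 0, -0.002]
    - [0, 0, -0.0025]
    - [0, 0, -0.0025]
  jaw: [1, 1, 1, 1, 1]

```text
clock: 4.5
tcp_pos: [0.4864, 0.0895, 0.1121]
tcp_rot: [-0.501, 0.501, -0.499, -0.499]
ft_force: [-3.4, -0.6, 10.4]
grip_width: 0.0001
```

Emit:
jog_arm:
  turn:
    - [0, 0, 0]
    - [0, 0, 0]
    - [0, 0, 0]
  translation:
    - [0, 0, -0.0015]
    - [0, 0, -0.003]
    - [0, 0, -0.003]
  jaw: [1, 1, 1]

```text
clock: 4.8
tcp_pos: [0.4885, 0.0896, 0.1122]
tcp_rot: [-0.502, 0.502, -0.498, -0.498]
ft_force: [-4.1, -0.1, 22.8]
grip_width: -0.0005
```

Emit:
jog_arm:
  turn:
    - [0, 0, 0]
    - [0, 0, 0]
    - [0, 0, 0]
    - [0, 0, 0]
    - [0, 0, 0]
    - [0, 0, 0]
    - [0, 0, 0]
    - [0, 0, 0]
    - [0, 0, 0]
    - [0, 0, 0]
  translation:
    - [0, 0, 0.01]
    - [0, 0, 0.03]
    - [0, 0, 0.05]
    - [0, 0, 0.05]
    - [0, 0, 0.05]
    - [0, 0, 0.05]
    - [0, 0, 0.05]
    - [0, 0, 0.05]
    - [0, 0, 0.05]
    - [0, 0, 0.05]
  jaw: [1, 1, -1, -1, -1, -1, -1, -1, -1, -1]

```text
clock: 5.8
tcp_pos: [0.4847, 0.0894, 0.156]
tcp_rot: [0.5, -0.5, 0.5, 0.5]
ft_force: [0.1, 0.1, 0.2]
grip_width: 0.0854
```

```bash
python3 - <<'E'
from meas import *
s=snap('side','side1')
v=cv2.resize(s['img'][130:200,150:290,::-1],None,fx=5,fy=5,interpolation=cv2.INTER_CUBIC)
cv2.imwrite('pics/s1.png',v)
E
```

```text
(no output)
```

View pics/s1.png

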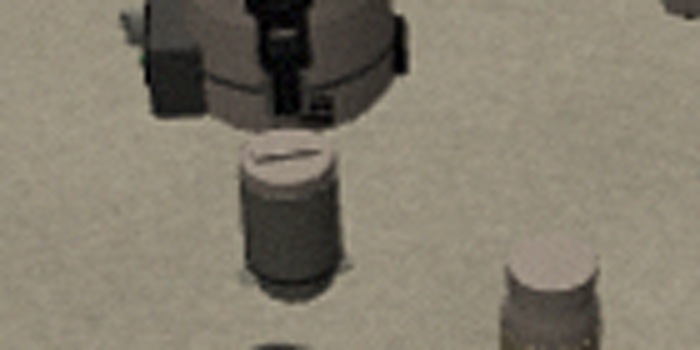

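The lid is flush and the black seal no longer shows. Next: descend and centre the cup in y by closing, then reopen.

Emit:
jog_arm:
  turn:
    - [0, 0, 0]
    - [0, 0, 0]
    - [0, 0, 0]
    - [0, 0, 0]
    - [0, 0, 0]
    - [0, 0, 0]
    - [0, 0, 0]
    - [0, 0, 0]
    - [0, 0, 0]
    - [0, 0, 0]
  translation:
    - [0, 0, -0.04]
    - [0, 0, -0.08]
    - [0, 0, -0.1]
    - [0, 0, -0.104]
    - [0, 0, -0.104]
    - [0, 0, -0.104]
    - [0, 0, -0.104]
    - [0, 0, -0.104]
    - [0, 0, -0.104]
    - [0, 0, -0.104]
  jaw: [-1, -1, -1, -1, 0, 0.1, 0.2, 0.3, 0.4, 0.5]
  force: 20

```text
clock: 6.85
tcp_pos: [0.4866, 0.0893, 0.0544]
tcp_rot: [-0.501, 0.501, -0.499, -0.499]
ft_force: [0.0, -1.4, 6.5]
grip_width: 0.0536
```

Emit:
jog_arm:
  turn:
    - [0, 0, 0]
    - [0, 0, 0]
    - [0, 0, 0]
    - [0, 0, 0]
    - [0, 0, -8]
    - [0, 0, -16]
    - [0, 0, -24]
    - [0, 0, -32]
    - [0, 0, -40]
    - [0, 0, -48]
    - [0, 0, -56]
    - [0, 0, -64]
    - [0, 0, -72]
    - [0, 0, -80]
    - [0, 0, -88]
    - [0, 0, -90]
    - [0, 0, -90]
  translation:
    - [0, 0, 0]
    - [0, 0, 0]
    - [0, 0, 0]
    - [0, 0, 0]
    - [0, 0, 0]
    - [0, 0, 0]
    - [0, 0, 0]
    - [0, 0, 0]
    - [0, 0, 0]
    - [0, 0, 0]
    - [0, 0, 0]
    - [0, 0, 0]
    - [0, 0, 0]
    - [0, 0, 0]
    - [0, 0, 0]
    - [0, 0, 0]
    - [0, 0, 0]
  jaw: [-1, -1, -1, -1, -1, -1, -1, -1, -1, -1, -1, -1, -1, -1, -1, -1, -1]

```text
clock: 8.55
tcp_pos: [0.4846, 0.0895, 0.0521]
tcp_rot: [0.707, -0.0, 0.707, 0.0]
ft_force: [0.3, -0.5, -0.1]
grip_width: 0.0852
```

Emit:
jog_arm:
  turn:
    - [0, 0, 0]
    - [0, 0, 0]
    - [0, 0, 0]
    - [0, 0, 0]
    - [0, 0, 0]
    - [0, 0, 0]
    - [0, 0, 0]
    - [0, 0, 0]
  translation:
    - [0, 0, 0]
    - [0, 0, 0]
    - [0, 0, 0]
    - [0, 0, 0]
    - [0, 0, 0]
    - [0, 0, 0]
    - [0, 0, 0]
    - [0, 0, 0]
  jaw: [0, 0.1, 0.2, 0.3, 0.4, 0.6, 0.8, 0.8]

```text
clock: 9.35
tcp_pos: [0.4847, 0.0895, 0.0523]
tcp_rot: [0.707, -0.0, 0.707, 0.0]
ft_force: [-2.4, 0.0, 2.7]
grip_width: 0.0537
```

Emit:
jog_arm:
  turn:
    - [0, 0, 0]
    - [0, 0, 0]
    - [0, 0, 0]
    - [0, 0, 0]
    - [0, 0, 0]
    - [0, 0, 8]
    - [0, 0, 16]
    - [0, 0, 24]
    - [0, 0, 32]
    - [0, 0, 40]
    - [0, 0, 48]
    - [0, 0, 56]
    - [0, 0, 64]
    - [0, 0, 72]
    - [0, 0, 80]
    - [0, 0, 82]
    - [0, 0, 82]
    - [0, 0, 82]
  translation:
    - [0, 0, 0]
    - [0, 0, 0.01]
    - [0, 0, 0.05]
    - [0, 0, 0.1]
    - [0, 0, 0.13]
    - [0.001, 0.01, 0.13]
    - [0.002, 0.03, 0.13]
    - [0.003, 0.05, 0.13]
    - [0.004, 0.07, 0.13]
    - [0.005, 0.09, 0.13]
    - [0.006, 0.11, 0.13]
    - [0.007, 0.13, 0.13]
    - [0.008, 0.15, 0.13]
    - [0.009, 0.17, 0.13]
    - [0.0108, 0.18, 0.13]
    - [0.0108, 0.1815, 0.13]
    - [0.0108, 0.1815, 0.13]
    - [0.0108, 0.1815, 0.13]
  jaw: [1, 1, 1, 1, 1, 1, 1, 1, 1, 1, 1, 1, 1, 1, 1, 1, 1, 1]
  force: 100

```text
clock: 11.15
tcp_pos: [0.4952, 0.2707, 0.1817]
tcp_rot: [0.533, -0.464, 0.534, 0.464]
ft_force: [-0.3, -0.2, -3.8]
grip_width: 0.0521
```

```bash
python3 - <<'E'
from meas import *
a=avg('side',5);np.savez('pics/avs2.npz',**a);b=avg('top',3)
f=lambda i,x,y,w,h,k:cv2.convertScaleAbs(cv2.resize(i[y:y+h,x:x+w].astype(np.uint8)[...,::-1],None,fx=k,fy=k,interpolation=cv2.INTER_CUBIC),alpha=1.6)
cv2.imwrite('pics/s2.png',np.hstack([f(a['img'],172,70,66,85,7),f(b['img'],85,190,66,85,5)[:425]] if 0 else [f(a['img'],172,70,60,80,7),f(b['img'],85,190,54,80,7)]))
s=r.read_state();print(s['tcp_pos'],s['tcp_rot'],s['joints'].round(2),s['ft_force'],s['grip_width'])
E
```

```text
[0.49567807 0.27080578 0.18234056] [ 0.53363732 -0.46397526  0.53357947  0.46395164] [ 0.37 -0.04  1.82 -0.    1.36 -1.06] [-0.55630414  0.24192102 -4.70042226] 0.052584288416971214
```

View pics/s2.png

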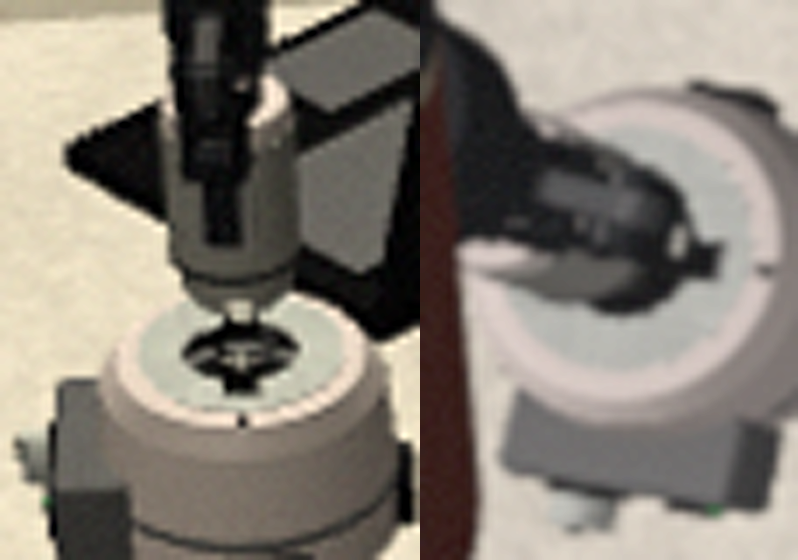

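```bash
python3 - <<'E'
from meas import *
s=dict(np.load('pics/avs2.npz'));L=s['img'].mean(2)
print(L[107:118,200:213].astype(int))
ax=np.array([.4955,.2708]);z0=.130
for dy in(-4,0,4):
    a=np.radians(-93.8+dy);print(dy,proj(s,[*(ax+.0325*np.array([np.cos(a),np.sin(a)])),z0+.006]))
print('axis body',proj(s,[*ax,z0+.025]),proj(s,[*ax,z0+.05]))
for v in(100,103,106): print(v,L[v,190:222].astype(int))
print('bottom',proj(s,[*ax,z0]),'collar',proj(s,[.4955,.271,.1]),proj(s,[.4955-.066*.0355,.271-.0355,.1]))
print(L[122:130,198:214].astype(int))
E
```

```text
[[ 53  52  51  50  50  49  47  48  43  45  44  39  32]
 [ 48  51  49  51  51  49  48  45  43  40  38  22  14]
 [ 19  26  31  39  38  37  35  30  26  17  18  26  28]
 [ 40  36  22  23  18  20  19  24  31  32  41  36  35]
 [ 48  51  51  51  50  50  48  44  45  43  37  35  41]
 [ 49  48  47  49  52  57  54  49  41  40  36  47  86]
 [ 68  52  44  50  80 108 111  97  47  42  54  97 129]
 [119  96  66  57  69 108 110  98  55  86  97 128 123]
 [122 122 128 112  30  98 105  89  42 116 123 127 121]
 [121 117 116  68   0   6  19  20   5  39  67  87 113]
 [ 73  63  25   0   0   2   3   2   4  20  24  24  57]]
-4 [203.84127611 114.64498162]
0 [204.63730254 114.63458192]
4 [205.43288957 114.59350826]
axis body [204.20673796 102.811428  ] [203.69156265  95.2495664 ]
100 [141 136  95  43   7  13  50  52  52  53  46  16   7   9  10   9  33  47
  40  42  42  40  35  34  41  66  66  63  64  64  65  63]
103 [134 133 135 136 139 130  62  47  46  54  46  22   3  10  10   7  24  49
  41  44  42  39  35  32  39  63  65  63  65  65  63  63]
106 [134 134 137 134 137 125  61  46  52  48  49  51  50  50  51  49  49  48
  43  44  42  41  38  32  16   5   8  16  35  55  66  68]
bottom [204.70995298 110.19773372] collar [205.29375196 118.80038485] [205.36232589 125.66390446]
[[116  75  24  11  11   6  13  37  73  31  11   5   8  18  47  92]
 [120 118  90  43  33  20   3   6  16  13   6  31  53  86 128 125]
 [119 121 126 128 124  85   0   5   1   2  35 102 129 126 122 123]
 [121 126 127 123 126 116   7  14  14  11  38  96 123 122 121 120]
 [121 127 126 123 124 114  72  79  67  68  76  98 122 120 118 122]
 [112 125 126 125 126 122 124 125 126 127 123 121 122 114 103 105]
 [133 119 115  99 104 106 112 112 108 121 122 111 108 112 141 138]
 [133 133 135 137 139 140 141 127  63 106 139 138 136 133 132 133]]
```

Side view: the gripped cup's axis and the slot share the same ~0.7 px column offset, so x agrees. Lug yaw is about +1° off. Lower now with -1° yaw and feel for contact.

Emit:
jog_arm:
  turn:
    - [0, 0, -1]
    - [0, 0, -1]
    - [0, 0, -1]
    - [0, 0, -1]
    - [0, 0, -1]
    - [0, 0, -1]
    - [0, 0, -1]
  translation:
    - [0, -0.0005, -0.01]
    - [0, -0.0005, -0.02]
    - [0, -0.0005, -0.027]
    - [0, -0.0005, -0.03]
    - [0, -0.0005, -0.032]
    - [0, -0.0005, -0.034]
    - [0, -0.0005, -0.034]
  jaw: [1, 1, 1, 1, 1, 1, 1]

```text
clock: 12.25
tcp_pos: [0.4957, 0.2705, 0.1483]
tcp_rot: [0.538, -0.459, 0.538, 0.459]
ft_force: [-0.6, -0.4, -3.6]
grip_width: 0.052
```

Emit:
jog_arm:
  turn:
    - [0, 0, 0]
    - [0, 0, 0]
    - [0, 0, 0]
    - [0, 0, 0]
    - [0, 0, 0]
  translation:
    - [0, 0, -0.002]
    - [0, 0, -0.004]
    - [0, 0, -0.006]
    - [0, 0, -0.007]
    - [0, 0, -0.007]
  jaw: [1, 1, 1, 1, 1]

```text
clock: 12.75
tcp_pos: [0.4959, 0.2706, 0.142]
tcp_rot: [0.538, -0.459, 0.537, 0.459]
ft_force: [-1.6, -0.0, 1.8]
grip_width: 0.0526
```

Emit:
jog_arm:
  turn:
    - [0, 0, 0]
    - [0, 0, 0]
    - [0, 0, 0]
    - [0, 0, 0]
    - [0, 0, 0]
    - [0, 0, 0]
  translation:
    - [0, 0, -0.002]
    - [0, 0, -0.004]
    - [0, 0, -0.006]
    - [0, 0, -0.008]
    - [0, 0, -0.01]
    - [0, 0, -0.01]
  jaw: [1, 1, 1, 1, 1, 1]

```text
clock: 13.35
tcp_pos: [0.496, 0.2707, 0.1347]
tcp_rot: [0.537, -0.46, 0.538, 0.459]
ft_force: [-9.7, -3.5, 18.3]
grip_width: 0.0526
```

Emit:
jog_arm:
  turn:
    - [0, 0, 0]
    - [0, 0, -4]
    - [0, 0, -8]
    - [0, 0, -12]
    - [0, 0, -16]
    - [0, 0, -20]
    - [0, 0, -24]
    - [0, 0, -28]
    - [0, 0, -32]
    - [0, 0, -36]
    - [0, 0, -40]
    - [0, 0, -40]
  translation:
    - [0, 0, 0.001]
    - [0, 0, 0.001]
    - [0, 0, 0.001]
    - [0, 0, 0.001]
    - [0, 0, 0.001]
    - [0, 0, 0.001]
    - [0, 0, 0.001]
    - [0, 0, 0.001]
    - [0, 0, 0.001]
    - [0, 0, 0.001]
    - [0, 0, 0.001]
    - [0, 0, 0.001]
  jaw: [1, 1, 1, 1, 1, 1, 1, 1, 1, 1, 1, 1]
  force: 120

```text
clock: 14.55
tcp_pos: [0.4961, 0.2719, 0.1347]
tcp_rot: [0.663, -0.247, 0.662, 0.249]
ft_force: [-6.9, 1.9, 12.2]
grip_width: 0.0522
```

```bash
cat > st.py <<'E'
from h import *
from scipy.spatial.transform import Rotation as R
s=r.read_state();q=s['tcp_rot'];M=R.from_quat(np.r_[q[1:],q[0]]).as_matrix()
print(s['clock'],s['tcp_pos'].round(4),'yaw',np.degrees(np.arctan2(M[1,2],M[0,2])).round(2),'tilt',np.degrees(np.arccos(-M[2,0])).round(2),s['ft_force'].round(1),s['wrist_torque'].round(3),s['joints'].round(2))
E
python3 st.py
```

```text
14.55 [0.4961 0.2719 0.1347] yaw 41.02 tilt 0.18 [-6.9  1.9 12.2] [0.273 1.103 0.11 ] [ 0.37  0.01  1.86  0.    1.27 -0.35]
```

Emit:
jog_arm:
  turn:
    - [0, 0, -4]
    - [0, 0, -8]
    - [0, 0, -12]
    - [0, 0, -16]
    - [0, 0, -20]
    - [0, 0, -24]
    - [0, 0, -28]
    - [0, 0, -32]
    - [0, 0, -36]
    - [0, 0, -39]
    - [0, 0, -42]
    - [0, 0, -42]
  translation:
    - [0, 0, 0]
    - [0, 0, 0]
    - [0, 0, 0]
    - [0, 0, 0]
    - [0, 0, 0]
    - [0, 0, 0]
    - [0, 0, 0]
    - [0, 0, 0]
    - [0, 0, 0]
    - [0, 0, 0]
    - [0, 0, 0]
    - [0, 0, 0]
  jaw: [1, 1, 1, 1, 1, 1, 1, 1, 1, 1, 1, 1]

```text
clock: 15.75
tcp_pos: [0.4966, 0.2713, 0.1347]
tcp_rot: [0.708, 0.006, 0.706, -0.005]
ft_force: [-5.3, -0.4, 11.4]
grip_width: 0.0526
```

```bash
python3 st.py
```

```text
15.75 [0.4966 0.2713 0.1347] yaw -0.95 tilt 0.17 [-5.3 -0.4 11.4] [-0.073  0.825  0.229] [0.37 0.01 1.86 0.   1.27 0.38]
```

Emit:
jog_arm:
  turn:
    - [0, 0, -2]
    - [0, 0, -4]
    - [0, 0, -6]
    - [0, 0, -8]
    - [0, 0, -8]
  translation:
    - [0, 0, 0]
    - [0, 0, 0]
    - [0, 0, 0]
    - [0, 0, 0]
    - [0, 0, 0]
  jaw: [1, 1, 1, 1, 1]

```text
clock: 16.25
tcp_pos: [0.4966, 0.2711, 0.1347]
tcp_rot: [0.706, 0.054, 0.704, -0.053]
ft_force: [-4.5, -0.9, 12.5]
grip_width: 0.052
```

```bash
python3 st.py
```

```text
16.25 [0.4966 0.2711 0.1347] yaw -8.67 tilt 0.16 [-4.5 -0.9 12.5] [-0.198  0.797  1.595] [ 0.37  0.01  1.86 -0.    1.27  0.52]
```

Emit:
jog_arm:
  turn:
    - [0, 0, -1]
    - [0, 0, -1]
    - [0, 0, -1]
    - [0, 0, -1]
  translation:
    - [0, 0, 0]
    - [0, 0, 0]
    - [0, 0, 0]
    - [0, 0, 0]
  jaw: [1, 1, 1, 1]

```text
clock: 16.65
tcp_pos: [0.4965, 0.2712, 0.1347]
tcp_rot: [0.706, 0.058, 0.704, -0.058]
ft_force: [-3.7, -0.9, 10.7]
grip_width: 0.0522
```

```bash
python3 st.py; python3 - <<'E'
from meas import *
f=lambda i,x,y,w,h,k:cv2.convertScaleAbs(cv2.resize(i[y:y+h,x:x+w].astype(np.uint8)[...,::-1],None,fx=k,fy=k,interpolation=cv2.INTER_CUBIC),alpha=1.6)
a,b=r.snapshot('side')['img'],r.snapshot('top')['img']
cv2.imwrite('pics/s3.png',np.hstack([f(a,150,70,130,150,4),f(b,70,150,70,150,4)]))
E
```

```text
16.65 [0.4965 0.2712 0.1347] yaw -9.48 tilt 0.18 [-3.7 -0.9 10.7] [-0.148  0.808  2.459] [ 0.37  0.01  1.86 -0.    1.27  0.53]
```

View pics/s3.png

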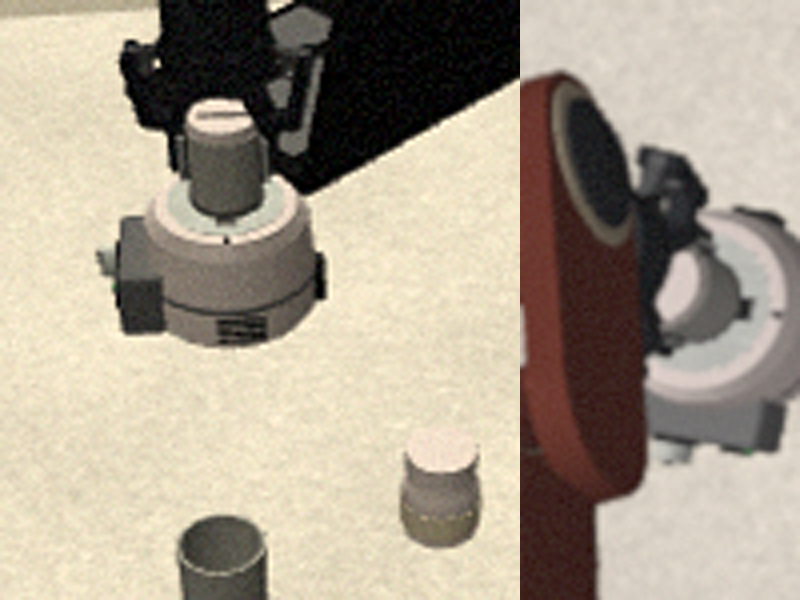

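The rib now runs along world x, the front slot is empty, and the shoulder is seated on the collar. Torque climbs steeply (0.23 to 1.6 to 2.5 N m), which means the cup is on the stop. Handing in.

```bash
python3 -c "
from bench import r
print(r.hand_in())"; python3 st.py
```

```text
the job is handed in; nothing more can be done
None
the job is handed in; nothing more can be done
```

The job is handed in. The lid is pressed home and the cup is in the mill, pushed down and twisted clockwise to the stop. The arm still grips it there with the grip set to 120 N. It took about 17 s of the 58 s allowed, and no verdict was reported.

- **Lid:** I pressed it down on the bench until it stopped, with the tool steady at 0.112 m while the force rose to about 23 N. A picture afterwards showed no black seal.
- **Insertion:** The cup went into the throat and slots without jamming. The shoulder met the collar with the underside about 18 mm below the collar's top, where it should be.
- **Twist:** I turned the gripper about 90° clockwise in all. Near the end the torque rose steeply, from 0.23 to 1.6 to 2.5 N m, against 0.36 N m for the return spring alone. I took this as the hard stop. The last picture shows the lid's rib turned about a quarter turn and the front slot empty.
- **Bystanders:** I never touched them, and those in the last picture (jar and steel beaker) look undisturbed.

**Disagreements and gaps:**
- The two cameras differed by about 5 mm on the mill's y position. I used the top view, and the fit bore it out.
- The gripper turned about 4° more than the expected 86°. I put that down to error in my slot angle and give in the grip, and did not check it further.
- The state reading I tried after handing in was refused, so my last reading is from just before.

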